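# Glue a ferrule in the bench press and hold it down

## Robot

A 6-joint arm with a two-finger parallel gripper is mounted at the origin on the work surface. World frame = base frame: x ahead of the robot, y to its left, z up, the work surface at z = 0. Lengths are in m, angles in rad, forces in N, time in s.
With the tool pointing down it reaches from about 0.25 to 0.725 m from the base axis. Payload 4 kg.
Tool frame: the origin (TCP) lies at the very end of the fingers, on their centre line; the grasp point (between the pads) lies 19 mm behind it; z points along the fingers, y is the line along which they close (so a half turn about z gives the same grasp; the last joint's range is limited). The gripper opens to 85 mm and grips with 20 to 120 N. Pads are 22 mm wide; open, the fingers measure 114 mm over their backs; the gripper's body (76 mm by 85 mm) begins 54 mm behind the grasp point. The pads swing forward as they close: fully open they stand 13 mm farther back than shut.
Start: joints at [1.315, 0.241, 0.005, 1.335, 0, 1.571], TCP at [0.127, 0.484, 0.231] pointing down, gripper open.
Joint ranges: [-2.72, 2.72], [-1.05, 1.87], [-1.09, 1.28], [-1.99, 2.15], [-1.42, 1.44], [-3.14, 3.14]. Speed limits (rad/s): [2.79, 2.79, 3.14, 3.14, 3.14, 3.14].

## Interface

Orientations are given as a unit quaternion [w, x, y, z].
In Python, from station import readout, optics, finish_job gives the robot as it stands.
- The arm moves only by the tool servo_tool, never from a script. Its argument "commands" is a list of rows, each a list of 7 numbers: the shift along the tool's x, y, z normalised to -1 to 1, where 1 is 20 cm, then the turn, a rotation vector about the tool's x, y, z normalised to -1 to 1, where 1 is 5 degrees, then the opening, from 0 (shut) to 1 (fully open). A call has 1 to 12 rows; each row shifts and turns the commanded pose from where the row before left it, along the tool's axes as they then stand; what a row does not reach is not made up. A row lasts 1/12 s, in which the tool goes at most 41.7 mm and 7.16 degrees, less where a joint would pass 70% of its speed; a pose out of reach is approached as far as the arm can. A call with a number of a shift or a turn outside -1 to 1 is refused whole. A call with a gripper value outside its range is refused whole. The fingers move at their own pace and stop on an object; the grip force is fixed at half the most. Time passes only in rows, so rows that do not move let the fingers close. It gives the time, the measured TCP pose, the force, the opening and the grip force at its end, in the units of the state.
- readout.read_state(): the state, without advancing time (a new reading comes with each control period).
- optics.camera(name): name is "side" or "top"; returns the picture (384x512x3 uint8, red, green, blue); there is no depth.
- optics.get_calibration(name): a dict with "intrinsics" (3x3 intrinsics, pixels), "k1" (the pictures are not rectified: a ray, as slopes to the right and down, at radius r is drawn at 1 + k1 r^2 times it, then the intrinsics apply), "R" (3x3) and "t" (3): a world point X has camera coordinates R X + t. Camera axes: x right, y down, z forward; pixel columns grow to the right and rows downward; lengths in m; the calibration is good to about 2 mm. A picture is of the moment at which its call begins. get_calibration takes no time and is no camera call.
- finish_job(): hands the job in; it is judged then, once.
The state is a dict: "time": time; "q": joint angles; "joint_velocities": joint speeds; "joint_efforts": joint torques, N m; "ee_pos": TCP position; "tool_rot": TCP orientation; "contact_force": force on the tool from outside, world axes, zero at the start; "moment": the same for the moment, N m; "opening": finger opening in m; "grip_force": force on a finger pad.
Only numpy, scipy, OpenCV 4.12 (cv2) and the standard library are available. Lean on these libraries where they do the work, as an engineer would, in place of code of your own. Each camera call takes 0.05 s, during which the arm holds its last target. There are 200 camera calls.

## Task

Stand the short ferruled handle in the cup of the press's pulled-out tray with its brass ferrule upwards, let go of it, and push the tray fully home under the ram. Then press the ram's round head down by 20 mm (two thirds of its stroke, not to the stop), so that the sprung foot bears on the ferrule while the glue grabs, and finish while still holding it there: do not let the head come up. Leave the other things on the bench where they are.

Things in the scene. Friction and masses are not known exactly. Their poses are not given: they have to be found in the camera images.
- press: Grey C-frame hand press, fixed. Origin on the bench under the ram's vertical axis; x from the open front towards the column, z up; the tray slides out along -x. Base 120 mm wide (y), x -170 to 100 mm, 14 mm high; guide bars to 26 mm high at y +-48 mm. Column x 52 to 94 mm, 186 mm high; overhead arm 44 mm wide, z 151 to 185 mm, front end round, 22 mm radius about the ram axis.
- tray (a joint): How far the press's aluminium tray is pulled out, in m: 0 = fully home (its end stop), with the cup under the ram; grows as the tray comes out along the press's -x (at most 0.115, starts about 0.09 to 0.11). It slides with about 2 N of friction and stays where it is left.
- cup (a point): Centre of the inner floor of the steel cup on the tray, 26 mm above the bench. The cup is round, 38 mm inner and 50 mm outer diameter, 14 mm deep inside (rim 40 mm above the bench). Axes parallel to the press's. Moves with the tray.
- tray_grip (a point): Middle of the top edge of the tray's upright wooden grip block, 72 mm above the bench, 90 mm in front of (press -x) the cup's centre. The block is 14 mm thick (press x), 40 mm wide (press y), 48 mm tall, free on all sides above the tray plate (top 24 mm above the bench). Pinch it across its width from above or push its front face.
- ram: The press's vertical ram: steel rod, 16 mm, with a round wooden head on top. Origin at bench height under the ram when up; moves down with it, 30 mm to the lower stop. A spring lifts it when let go: about 2 N at the start, 0.15 N more per mm; from about 10 mm on, with the handle under it, the foot's spring adds a step of 1 N and 0.7 N per mm, so 20 mm takes about 13 N.
- head_top (a point): Centre of the flat top of the press's round dark wooden mushroom head (54 mm diameter, 14 mm thick), on the ram's axis; 230 mm above the bench when up. Its height falls as the ram goes down (210 mm at 20 mm of travel). Press it from above with closed fingertips.
- foot: Round rubber foot, 27 mm diameter, under the ram, carried on its own spring (0.7 N per mm, up to 24 mm). Origin on the ram axis 121 mm below the foot's face, at bench height with the ram up; the face is then 121 mm above the bench, 10 mm over the ferrule of a handle seated in the cup with the tray home.
- handle: The short turned wooden handle to be glued: 85 mm tall, standing upright, ferrule up. Origin at the centre of its underside, z along it towards the ferrule. Foot 30 mm diameter (lowest 20 mm), belly 34 mm diameter from 28 to 55 mm height, then tapering to a brass ferrule of 23 mm diameter over the top 22 mm. 40 to 85 g. Grip the belly from above.
- long_handle: Bystander: a long turned handle with the same ferrule and diameters, 140 mm tall, upright; origin under its middle. Not the one to be glued.
- door_knob: Bystander: a turned wooden knob, mushroom shaped, 56 mm tall, 52 mm diameter, no ferrule; origin under its middle.
- glue_bottle: Bystander: white glue bottle, 48 mm diameter, 130 mm tall; origin under its middle.
- gouge: Bystander: woodturning gouge lying on the bench, 380 mm long, about 31 mm high; origin under the ferrule end of its wooden handle, blade along its +x to 210 mm, handle to -170 mm.
- bowl: Bystander: turned wooden bowl, 120 mm diameter, 50 mm high; origin under its middle.
- mallet: Bystander: wooden carver's mallet standing on its head, 76 mm diameter, 200 mm tall; origin under its middle.
Not all that is in view belongs to the job. Leave any blue, red or turquoise look-alike of the handle alone.

How it is judged:
By the outcome, as a careful person would: the job done as asked, in the order asked, and still so for the second after the job is handed in, while the arm keeps its last pose, push and grip.
It also fails if it takes over 72 s, if anything falls off the work surface, if the arm or the gripper's body presses on something with over 40 N, if the wrist force passes 120 N, or if a joint passes its speed limit or range.

## Working session

There is one attempt and no reset: what is moved stays moved. The work goes in short steps, Python scripts to look and compute and a tool call to move; the robot and the scene stay as the last step left them, time stands still between calls to the robot, and variables do not carry over. Pictures are saved under pics/ and viewed, at most 10 in all, crops included, and the job is handed in when it is done.

Besides the shell and the picture viewer there is one more tool, called after ">>>" by a JSON object that holds its "method" and its "body", one argument or row to a line. servo_tool: Moves the arm, as the interface text tells. Scaled input: -1 to 1 covers 20 cm each way for a shift and 5 degrees each way for a turn. Its arguments: {"type":"object","properties":{"commands":{"type":"array","items":{"type":"array","items":{"type":"number","minimum":-1,"maximum":1}}}},"required":["commands"]}

```bash
mkdir -p pics; cat > h.py <<'E'
import numpy as np, cv2
from station import readout, optics, finish_job
def snap(n,f):
    im=optics.camera(n); cv2.imwrite('pics/'+f,im[:,:,::-1]); return im
def cal(n):
    c=optics.get_calibration(n); return [np.array(c[k],float) for k in('intrinsics','R','t')]+[c['k1']]
def ray(n,uv):
    K,R,t,k=cal(n); d=np.linalg.solve(K,[uv[0],uv[1],1])[:2]; s=d.copy()
    for _ in range(30): s=d/(1+k*(s@s))
    return -R.T@t, R.T@np.array([s[0],s[1],1])
def onz(n,uv,z):
    o,d=ray(n,uv); return o+d*(z-o[2])/d[2]
def proj(n,X):
    K,R,t,k=cal(n); c=R@np.array(X)+t; s=c[:2]/c[2]; s=s*(1+k*(s@s)); return (K@[s[0],s[1],1])[:2]
E
python3 - <<'E'
from h import *
for n in('top','side'):
    snap(n,n+'0.png'); K,R,t,k=cal(n); print(n,-R.T@t,R.tolist(),K[0,0],k)
s=readout.read_state(); print(s)
E
```

```text
top [3.09466279e-01 7.63326621e-04 1.31101131e+00] [[0.0012543507543946724, -0.9999919173666003, 0.0038199222054032247], [-0.9778178518735282, -0.0020266150582982055, -0.20944722817178682], [0.20945327679848796, -0.003472467836548179, -0.977812490616427]] 374.34010331841296 -0.11067664842107448
side [0.47296131 0.79481089 0.71885536] [[-0.9986854733025532, -0.04571211712503717, -0.023188957768781764], [-0.006832622288393323, 0.5670870698794523, -0.823629510428203], [0.05080000676298785, -0.8223883860582445, -0.566653952416637]] 364.39933495314455 -0.031929527898876355
{'time': 0.1, 'q': array([1.31505408e+00, 2.41312431e-01, 3.85490475e-03, 1.33516943e+00,
       1.22161287e-06, 1.57082365e+00]), 'joint_velocities': array([-0.00059123, -0.0034016 ,  0.00296265,  0.00070812,  0.00011577,
       -0.00064274]), 'joint_efforts': array([ 5.91209778e-05, -3.73137903e+01,  2.53010541e+01,  1.08832429e-02,
        1.04121733e-05,  2.60455124e-05]), 'ee_pos': array([0.12634102, 0.48320097, 0.230513  ]), 'tool_rot': array([-1.17316794e-04,  1.27536432e-01,  9.91833464e-01, -9.07763558e-04]), 'contact_force': array([ 0.17468492, -0.03861599, -1.07951551]), 'moment': array([ 0.01912389, -0.0498662 ,  0.0376054 ]), 'grip_force': 0.0, 'opening': 0.0851282151632622}
```

View pics/top0.png

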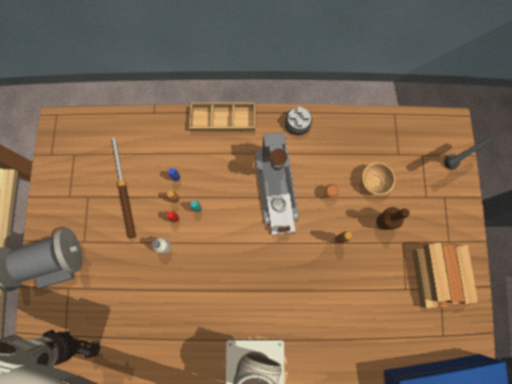

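View pics/side0.png

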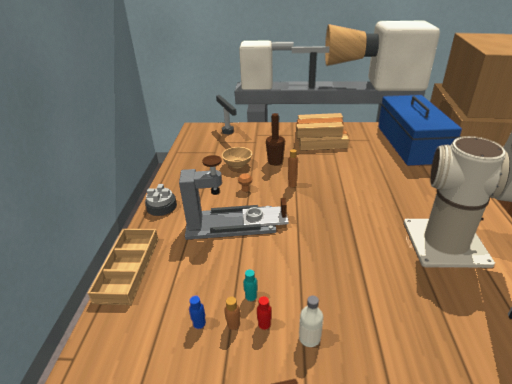

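The top view shows the handle at about (173,196), between blue (173,174), red (172,216) and turquoise (196,206). The press head is at (278,157), the cup at (278,204) and the tray grip at about (282,228). The side view shows the handle at (232,313) and the press head at (212,161). I'll zoom in on these next.

```bash
python3 - <<'E'
from h import *
t=cv2.imread('pics/top0.png'); s=cv2.imread('pics/side0.png')
f=lambda im,x,y,w,h,k: cv2.resize(im[y:y+h,x:x+w],None,fx=k,fy=k,interpolation=cv2.INTER_CUBIC)
a=f(t,245,125,65,120,5); b=f(t,145,150,70,120,5)[:600]
cv2.imwrite('pics/c1.png',np.hstack([a,b]))
cv2.imwrite('pics/c2.png',f(s,170,140,130,110,5)[:550])
E
```

```text
(no output)
```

View pics/c1.png

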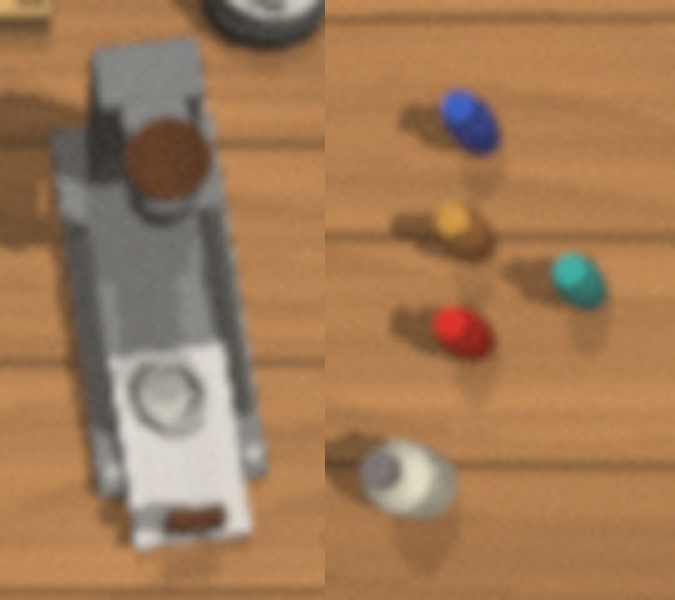

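View pics/c2.png

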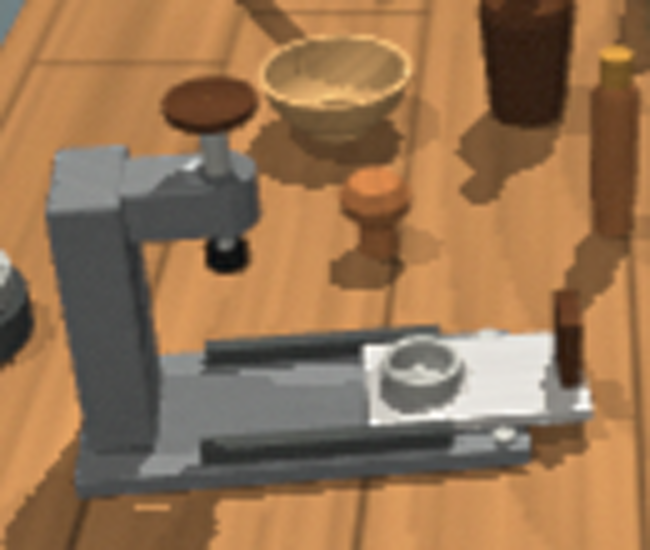

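The crops show the whole press: cup rim centre near top pixel (278,204), head disc near (278,156), and grip top near (284,227). The handle's ferrule is near top pixel (170.5,193.5), with neighbours roughly 70 mm away. Now I'll measure these with masks.

```bash
python3 - <<'E'
from h import *
t=cv2.imread('pics/top0.png'); s=cv2.imread('pics/side0.png')
def blobs(im,roi,lo,hi,tag,big=True):
    x,y,w,h=roi; hsv=cv2.cvtColor(im[y:y+h,x:x+w],cv2.COLOR_BGR2HSV)
    m=cv2.inRange(hsv,lo,hi); n,l,st,c=cv2.connectedComponentsWithStats(m)
    for i in range(1,n):
        if st[i,4]>8: print(tag,'c',(c[i]+[x,y]).round(2),'box',st[i,:4]+[x,y,0,0],st[i,4])
hs=lambda im,u,v:cv2.cvtColor(im,cv2.COLOR_BGR2HSV)[v,u]
for n,im,p in[('head t',t,(278,156)),('head s',s,(212,160)),('fer t',t,(170,193)),('belly t',t,(175,199)),('fer s',s,(232,302)),('belly s',s,(232,318)),('grip t',t,(284,229)),('grip s',s,(283,207)),('wood t',t,(185,190)),('wood s',s,(220,340)),('rim',s,(255,210)),('longfer s',s,(293,153)),('tray',s,(268,215)),('foot',s,(215,190)),('foot',s,(230,322))]: print(n,hs(im,*p))
blobs(t,(262,140,34,34),(0,90,30),(20,255,125),'head t')
blobs(s,(200,150,26,20),(0,90,20),(20,255,120),'head s')
blobs(t,(268,215,34,22),(0,90,20),(20,255,125),'grip t')
blobs(s,(275,190,16,32),(0,90,10),(20,255,110),'grip s')
print(proj('top',[.66,.0,.2]))
E
```

```text
head t [ 12 157 101]
head s [ 11 163 108]
fer t [ 17 165 210]
belly t [ 12 158 113]
fer s [ 18 173 230]
belly s [ 13 164 118]
grip t [ 11 141  98]
grip s [ 12 164  56]
wood t [ 15 144 175]
wood s [ 14 146 196]
rim [ 30  16 114]
longfer s [ 18 177 118]
tray [ 20  10 230]
foot [30 13 38]
foot [ 13 161 111]
head t c [277.99 156.38] box [270 149  17  16] 208
head s c [211.42 160.75] box [203 155  18  12] 170
grip t c [269.07 228.2 ] box [268 225   3   8] 15
grip t c [283.55 228.65] box [279 227  10   4] 31
grip s c [283.19 206.87] box [281 198   6  19] 78
[254.68152452 160.48760432]
```

```bash
python3 - <<'E'
from h import *
t=cv2.imread('pics/top0.png'); s=cv2.imread('pics/side0.png')
def tri(a,b):
    (o1,d1),(o2,d2)=ray('top',a),ray('side',b)
    A=np.array([d1,-d2]).T; k=np.linalg.lstsq(A,o2-o1,rcond=None)[0]
    p,q=o1+k[0]*d1,o2+k[1]*d2; return (p+q)/2,np.linalg.norm(p-q)
def m(im,x,y,w,h,lo,hi,tag):
    g=cv2.inRange(cv2.cvtColor(im[y:y+h,x:x+w],cv2.COLOR_BGR2HSV),lo,hi)
    n,l,st,c=cv2.connectedComponentsWithStats(g)
    i=1+np.argmax(st[1:,4]); print(tag,(c[i]+[x,y]).round(2),st[i,:4]+[x,y,0,0],st[i,4]); return c[i]+[x,y]
ft=m(t,160,183,24,30,(15,150,185),(25,255,255),'fer t')
bt=m(t,160,183,24,30,(5,120,70),(14,255,140),'belly t')
fs=m(s,218,290,28,45,(16,158,120),(25,255,255),'fer s')
bs=m(s,218,290,28,45,(5,155,60),(14,255,135),'belly s')
print('fer z.085',onz('top',ft,.085),'side fer z.085?',onz('side',fs,.085-.008),tri(ft,fs))
for n,roi,lo,hi in [('blue',(160,163,26,24),(100,120,60),(130,255,255)),('red',(160,205,24,24),(0,190,90),(8,255,255)),('turq',(186,196,20,20),(75,100,60),(98,255,255))]:
    c=m(t,*roi,lo,hi,n); print(n,onz('top',c,.05))
print('bottle cap',onz('top',(145+(380-325)/5,150+468/5),.125))
H=onz('top',(278,156.2),.23); print('head',H, onz('side',(211.5,160),.23),onz('side',(211.5,161),.22))
# cup: rim crop top (167,397); inner; grip
C=onz('top',(245+167.5/5-.5,125+397.5/5-.5),.040); print('cup',C)
print('cup side',onz('side',(170+424/5-.5,140+372/5-.5),.037))
G=onz('top',(283.55,228.3),.068); print('grip',G)
print('grip side top',onz('side',(170+568/5-.5,140+293/5-.5),.072))
for a,b in((H,C),(H,G),(C,G)):
    d=(a-b)[:2]; print(np.linalg.norm(d),np.degrees(np.arctan2(d[1],d[0])))
# base bottom corners / guide outer edges in top: base front corners at z .014
for u,v in((112,490),(258,470),(55,135)): print(onz('top',(245+u/5-.5,125+v/5-.5),.014))
E
```

```text
fer t [169.88 192.85] [168 190   5   6] 26
belly t [170.4  198.08] [160 193  20  10] 85
fer s [230.36 300.82] [226 296  10  10] 80
belly s [232.51 318.23] [225 307  15  23] 258
fer z.085 [0.58227783 0.28569348 0.085     ] side fer z.085? [0.58088135 0.28311577 0.077     ] (array([0.58156009, 0.2864856 , 0.08161553]), np.float64(0.0028755017850219202))
blue [173.29 173.44] [169 169   9  10] 59
blue [0.65982199 0.28533283 0.05      ]
red [171.93 216.  ] [167 212  11   9] 72
red [0.50888677 0.28282235 0.05      ]
turq [195.   205.57] [191 202   9   8] 58
turq [0.54545582 0.20457746 0.05      ]
bottle cap [0.40790893 0.31342631 0.125     ]
head [ 0.66433402 -0.07055894  0.23      ] [ 0.66248315 -0.06450737  0.23      ] [ 0.66545361 -0.07649904  0.22      ]
cup [ 0.55349915 -0.08104987  0.04      ]
cup side [ 0.55296586 -0.07473862  0.037     ]
grip [ 0.46550983 -0.09693295  0.068     ]
grip side top [ 0.46599524 -0.1093599   0.072     ]
0.1113302607890739 5.407147688606736
0.20056582157240307 7.556166422319781
0.08941137694735983 10.232355151808173
[ 0.4926205  -0.04321698  0.014     ]
[ 0.50683289 -0.14570649  0.014     ]
[ 0.75293681 -0.0030447   0.014     ]
```

```bash
python3 - <<'E'
from h import *
T=lambda u,v,z:onz('top',(245+(u+.5)/5-.5,125+(v+.5)/5-.5),z)[:2]
S=lambda u,v,z:onz('side',(170+(u+.5)/5-.5,140+(v+.5)/5-.5),z)[:2]
an=lambda d:np.degrees(np.arctan2(d[1],d[0]))
tt=[T(135,548,.024),T(252,535,.024),T(222,345,.024),T(108,352,.024)]
ss=[S(592,410,.024),S(555,333,.024),S(363,347,.024),S(370,425,.024)]
for q in(tt,ss):
    print(np.round(q,4).tolist()); f=(q[0]+q[1])/2;b=(q[2]+q[3])/2; print('axis',f,b,an(b-f),np.linalg.norm(b-f),[np.linalg.norm(q[0]-q[1]),np.linalg.norm(q[2]-q[3])],an(q[3]-q[0]),an(q[2]-q[1]))
c=[T(92,50,.186),T(195,38,.186)]; print('col back',c,an(c[0]-c[1])-90)
c=[S(80,470,.014),S(528,445,.014)]; print('base near side',c,an(c[0]-c[1]))
c=[T(55,135,.014),T(112,490,.014)]; print('base left top',c,an(c[0]-c[1]))
E
```

```text
[[0.4506, -0.0589], [0.4596, -0.1399], [0.594, -0.1213], [0.5887, -0.0409]]
axis [ 0.45506118 -0.09938448] [ 0.59134887 -0.08110213] 7.640344715080772 0.13750846921093782 [np.float64(0.08147219717392402), np.float64(0.08060670775934103)] 7.427766036242444 7.858695318518563
[[0.4509, -0.0556], [0.4734, -0.1322], [0.5943, -0.1157], [0.5831, -0.0392]]
axis [ 0.46219458 -0.09388455] [ 0.58870579 -0.07745252] 7.400489314099572 0.12757389421086 [np.float64(0.07983588391715973), np.float64(0.07727687555750394)] 7.058273705120039 7.774199148090103
col back [array([ 0.75108466, -0.02643016]), array([ 0.75958895, -0.0924756 ])] 7.337275004957789
base near side [array([ 0.75258029, -0.00664255]), array([ 0.48897222, -0.03441129])] 6.013418749163661
base left top [array([ 0.75255438, -0.00340937]), array([ 0.49226869, -0.04356477])] 8.770125520602251
```

>>> {"method": "servo_tool", "body": {
  "commands": [
    [0,0,0,0,0,-0.98,0.75],
    [0,0,0,0,0,-0.98,0.75],
    [0,0,0,0,0,-0.97,0.75],
    [-0.16,-0.07,0,0,0,0,0.75],
    [-0.16,-0.07,0,0,0,0,0.75],
    [-0.16,-0.07,0,0,0,0,0.75],
    [-0.16,-0.07,0,0,0,0,0.75],
    [-0.16,-0.07,0,0,0,0,0.75],
    [-0.16,-0.07,0,0,0,0,0.75],
    [-0.16,-0.07,0,0,0,0,0.75],
    [-0.16,-0.07,0,0,0,0,0.75],
    [-0.16,-0.07,0,0,0,0,0.75]
  ]
}}

```text
time: 1.1
ee_pos: [0.4157, 0.3565, 0.2308]
tool_rot: [-0.0, 0.0, 1.0, -0.0]
contact_force: [-0.4, 0.6, 0.5]
opening: 0.0642
grip_force: 0.0
```

>>> {"method": "servo_tool", "body": {
  "commands": [
    [-0.138,-0.06,0,0,0,0,0.75],
    [-0.138,-0.06,0,0,0,0,0.75],
    [-0.138,-0.06,0,0,0,0,0.75],
    [-0.138,-0.06,0,0,0,0,0.75],
    [-0.138,-0.06,0,0,0,0,0.75],
    [-0.138,-0.06,0,0,0,0,0.75],
    [0,0,0.2,0,0,0,0.75],
    [0,0,0.2,0,0,0,0.75],
    [0,0,0,0,0,0,0.75],
    [0,0,0,0,0,0,0.75]
  ]
}}

```text
time: 1.93
ee_pos: [0.5774, 0.2842, 0.1478]
tool_rot: [-0.004, 0.0, 1.0, -0.002]
contact_force: [0.1, -0.1, 0.4]
opening: 0.0641
grip_force: 0.0
```

```bash
python3 - <<'E'
from h import *
s=snap('side','s1.png')[:,:,::-1]; t=snap('top','t1.png')[:,:,::-1]
f=lambda im,x,y,w,h,k: cv2.resize(im[y:y+h,x:x+w],None,fx=k,fy=k,interpolation=cv2.INTER_CUBIC)
cv2.imwrite('pics/c3.png',np.hstack([f(s,180,230,100,120,5),f(t,140,150,60,120,5)]))
st=readout.read_state(); print(st['ee_pos'],st['tool_rot'],proj('side',st['ee_pos']),proj('side',[.5815,.285,.085]))
E
```

```text
[0.58102227 0.28650306 0.15353443] [ 1.29667069e-03 -1.92456877e-04  9.99998946e-01  6.23957430e-04] [227.33226545 277.85143729] [229.70104464 299.11745643]
```

View pics/c3.png

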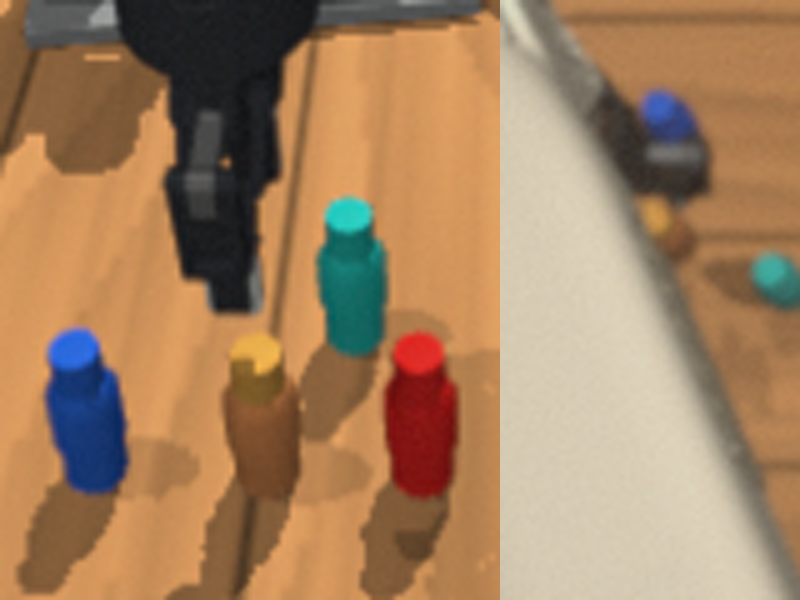

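The side crop shows the fingers straddling the handle's line: fingertip at about px (226,292), ferrule top at about (230.6,300). The neighbours are clear. I'll descend and grip.

>>> {"method": "servo_tool", "body": {
  "commands": [
    [0,0,0.12,0,0,0,0.75],
    [0,0,0.12,0,0,0,0.75],
    [0,0,0.12,0,0,0,0.75],
    [0,0,0.12,0,0,0,0.75],
    [0,0,0.1,0,0,0,0.75],
    [0,0,0.05,0,0,0,0.75],
    [0,0,0,0,0,0,0.75],
    [0,0,0,0,0,0,0.75]
  ]
}}

```text
time: 2.7
ee_pos: [0.5815, 0.2867, 0.0275]
tool_rot: [0.001, -0.0, 1.0, 0.001]
contact_force: [0.7, 0.4, 0.7]
opening: 0.0642
grip_force: 0.0
```

>>> {"method": "servo_tool", "body": {
  "commands": [
    [0,0,0,0,0,0,0.3],
    [0,0,0,0,0,0,0.3],
    [0,0,0,0,0,0,0.3],
    [0,0,0,0,0,0,0.3],
    [0,0,0,0,0,0,0.3],
    [0,0,0,0,0,0,0.3],
    [0,0,0,0,0,0,0.3],
    [0,0,0,0,0,0,0.3]
  ]
}}

```text
time: 3.37
ee_pos: [0.5818, 0.2865, 0.0279]
tool_rot: [0.002, 0.0, 1.0, 0.001]
contact_force: [-0.3, 0.4, 5.8]
opening: 0.0322
grip_force: 59.9
```

>>> {"method": "servo_tool", "body": {
  "commands": [
    [0,0,-0.03,0,0,0,0.3],
    [0,0,-0.06,0,0,0,0.3],
    [0,0,-0.09,0,0,0,0.3],
    [0,0,-0.12,0,0,0,0.3],
    [0,0,-0.12,0,0,0,0.3],
    [0,0,-0.12,0,0,0,0.3],
    [0,0,-0.06,0,0,0,0.3],
    [0,0,-0.03,0,0,0,0.3],
    [0,0,0,0,0,0,0.3],
    [0,0,0,0,0,0,0.3]
  ]
}}

```text
time: 4.2
ee_pos: [0.5798, 0.2856, 0.1512]
tool_rot: [-0.0, 0.0, 1.0, -0.0]
contact_force: [-0.8, 0.4, -0.7]
opening: 0.032
grip_force: 59.5
```

>>> {"method": "servo_tool", "body": {
  "commands": [
    [0.011,-0.06,0,0,0,0,0.3],
    [0.011,-0.12,0,0,0,0,0.3],
    [0.011,-0.18,0,0,0,0,0.3],
    [0.011,-0.19,0,0,0,0,0.3],
    [0.011,-0.19,0,0,0,0,0.3],
    [0.011,-0.19,0,0,0,0,0.3],
    [0.011,-0.19,0,0,0,0,0.3],
    [0.011,-0.19,0,0,0,0,0.3],
    [0.011,-0.18,0,0,0,0,0.3],
    [0.011,-0.16,0,0,0,0,0.3],
    [0.011,-0.12,0,0,0,0,0.3],
    [0.011,-0.085,0,0,0,0,0.3]
  ]
}}

```text
time: 5.2
ee_pos: [0.552, -0.0879, 0.1495]
tool_rot: [-0.002, 0.001, 1.0, -0.0]
contact_force: [0.5, -0.1, -0.4]
opening: 0.0324
grip_force: 59.5
```

>>> {"method": "servo_tool", "body": {
  "commands": [
    [0,0,0.1,0,0,0,0.3],
    [0,0,0.1,0,0,0,0.3],
    [0,0,0,0,0,0,0.3],
    [0,0,0,0,0,0,0.3],
    [0,0,0,0,0,0,0.3],
    [0,0,0,0,0,0,0.3]
  ]
}}

```text
time: 5.7
ee_pos: [0.5543, -0.0851, 0.1122]
tool_rot: [0.001, -0.0, 1.0, -0.0]
contact_force: [-0.1, 0.5, -0.1]
opening: 0.0325
grip_force: 59.6
```

```bash
python3 - <<'E'
from h import *
s=snap('side','s2.png')[:,:,::-1]; t=snap('top','t2.png')[:,:,::-1]
f=lambda im,x,y,w,h,k: cv2.resize(im[y:y+h,x:x+w],None,fx=k,fy=k,interpolation=cv2.INTER_CUBIC)
cv2.imwrite('pics/c4.png',np.hstack([f(s,210,130,90,116,5),f(t,240,150,65,116,5)]))
e=readout.read_state()['ee_pos']; print(e)
for z in(.084,.04,.026): print(z,[ (5*(proj('side',[e[0],e[1]+0,z])-[210,130]+.5)).round(1), (5*(proj('side',[.5537,-.0845,z])-[210,130]+.5)).round(1)])
E
```

```text
[ 0.5544592  -0.08508194  0.11238789]
0.084 [array([219.8, 349.2]), array([221. , 349.8])]
0.04 [array([222.5, 407.6]), array([223.6, 408.2])]
0.026 [array([223.3, 425.7]), array([224.5, 426.3])]
```

View pics/c4.png

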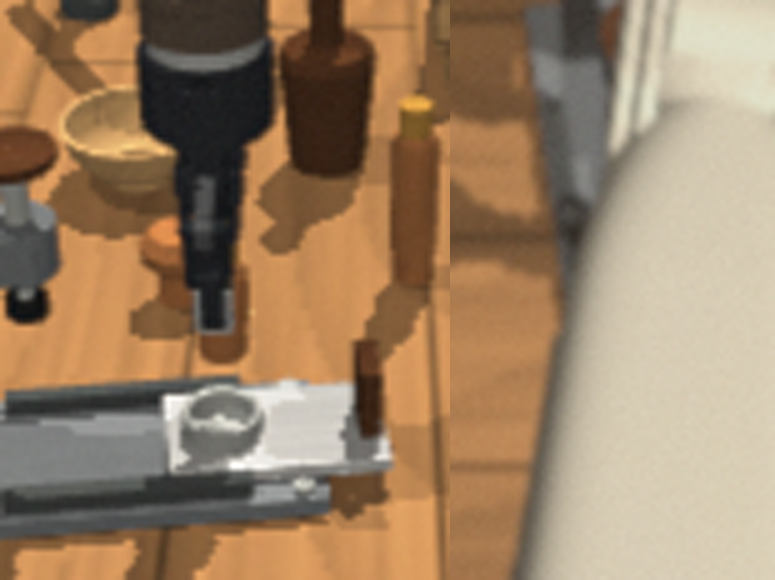

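The side crop shows the handle upright, with its foot centre near crop column 222 and bottom edge at row 362. The cup's outer rim is centred near column 222, so x is good. The y position needs a finer look at the cup.

```bash
python3 - <<'E'
from h import *
s=cv2.imread('pics/s2.png'); t=cv2.imread('pics/top0.png')
k=16
f=lambda im,x,y,w,h: cv2.resize(im[y:y+h,x:x+w],None,fx=k,fy=k,interpolation=cv2.INTER_CUBIC)
A=f(s,242,198,26,30);B=f(t,266,190,24,30)
for im,n,o,col in((A,'side',(242,198),(0,0,255)),(B,'top',(266,190),(0,0,255))):
    for r in(.019,.025):
      for cy,col in((-.0845,(0,0,255)),(-.079,(0,200,0))):
        p=[k*(proj(n,[.5537+r*np.cos(a),cy+r*np.sin(a),.04])-o+.5) for a in np.linspace(0,6.28,60)]
        cv2.polylines(im,[np.int32(p)],True,col,1)
cv2.imwrite('pics/c5.png',np.hstack([A,B]))
E
```

```text
(no output)
```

View pics/c5.png

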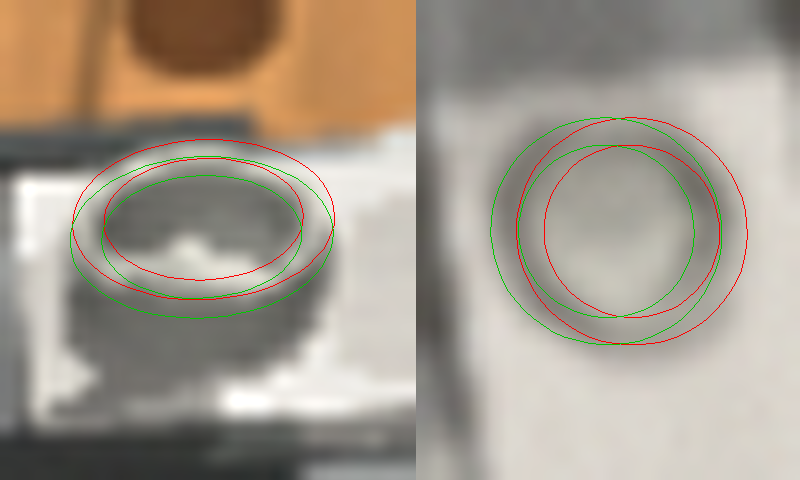

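The cup rim lies midway between the two overlays in both views, so the cup is at about (0.553, −0.082). Now I'll compute the handle's foot in the same view.

```bash
python3 - <<'E'
from h import *
s=cv2.imread('pics/s2.png')
g=cv2.inRange(cv2.cvtColor(s[180:206,240:268],cv2.COLOR_BGR2HSV),(5,120,30),(14,255,140))
for r in range(10,25): 
    c=np.where(g[r])[0]; print(180+r,(c.min()+240,c.max()+240) if len(c) else None,end=' ')
e=np.array([.5545,-.0851,.0845])
p=np.array([proj('side',e+[.015*np.cos(a),.015*np.sin(a),0]) for a in np.linspace(0,6.28,100)]); print('\npred foot cols',p[:,0].min(),p[:,0].max(),'bottom row',p[:,1].max())
print('dpx per +1mm x,y',proj('side',e+[.001,0,0])-proj('side',e),proj('side',e+[0,.001,0])-proj('side',e))
E
```

```text
190 (np.int64(240), np.int64(259)) 191 (np.int64(240), np.int64(259)) 192 (np.int64(240), np.int64(258)) 193 (np.int64(240), np.int64(259)) 194 (np.int64(240), np.int64(258)) 195 (np.int64(241), np.int64(258)) 196 (np.int64(242), np.int64(258)) 197 (np.int64(244), np.int64(258)) 198 (np.int64(250), np.int64(258)) 199 (np.int64(250), np.int64(258)) 200 (np.int64(250), np.int64(258)) 201 (np.int64(251), np.int64(257)) 202 (np.int64(253), np.int64(255)) 203 None 204 None 
pred foot cols 248.4150866149853 258.46397651388304 bottom row 202.16678637114347
dpx per +1mm x,y [-0.33426728 -0.00266003] [-0.02204756  0.19601512]
```

>>> {"method": "servo_tool", "body": {
  "commands": [
    [-0.005,0.012,0,0,0,0,0.3],
    [0,0,0.05,0,0,0,0.3],
    [0,0,0.05,0,0,0,0.3],
    [0,0,0.05,0,0,0,0.3],
    [0,0,0.05,0,0,0,0.3],
    [0,0,0.03,0,0,0,0.3],
    [0,0,0.015,0,0,0,0.3],
    [0,0,0,0,0,0,0.3],
    [0,0,0,0,0,0,0.3]
  ]
}}

```text
time: 6.55
ee_pos: [0.5543, -0.083, 0.0617]
tool_rot: [-0.001, 0.0, 1.0, 0.0]
contact_force: [0.1, -0.5, -1.0]
opening: 0.032
grip_force: 60.2
```

>>> {"method": "servo_tool", "body": {
  "commands": [
    [0,0,0.015,0,0,0,0.3],
    [0,0,0.01,0,0,0,0.3],
    [0,0,0.008,0,0,0,0.3],
    [0,0,0,0,0,0,0.3],
    [0,0,0,0,0,0,0.3]
  ]
}}

```text
time: 6.97
ee_pos: [0.5545, -0.0829, 0.0556]
tool_rot: [-0.0, 0.0, 1.0, 0.0]
contact_force: [-0.4, -0.1, 0.2]
opening: 0.0324
grip_force: 60.2
```

>>> {"method": "servo_tool", "body": {
  "commands": [
    [0,0,0.005,0,0,0,0.3],
    [0,0,0.005,0,0,0,0.3],
    [0,0,0,0,0,0,0.3],
    [0,0,0,0,0,0,0.3]
  ]
}}

```text
time: 7.3
ee_pos: [0.5548, -0.0829, 0.0539]
tool_rot: [0.0, 0.0, 1.0, 0.0]
contact_force: [-0.8, 0.2, 1.6]
opening: 0.0325
grip_force: 60.3
```

>>> {"method": "servo_tool", "body": {
  "commands": [
    [0,0,0,0,0,0,0.5],
    [0,0,0,0,0,0,0.6],
    [0,0,0,0,0,0,0.7],
    [0,0,0,0,0,0,0.75],
    [0,0,0,0,0,0,0.75],
    [0,0,0,0,0,0,0.75]
  ]
}}

```text
time: 7.8
ee_pos: [0.5546, -0.0829, 0.0537]
tool_rot: [-0.0, 0.0, 1.0, 0.0]
contact_force: [-0.7, 0.5, 0.3]
opening: 0.0644
grip_force: 0.0
```

>>> {"method": "servo_tool", "body": {
  "commands": [
    [0,0,-0.03,0,0,0,0.75],
    [0,0,-0.06,0,0,0,0.75],
    [0,0,-0.1,0,0,0,0.75],
    [0,0,-0.1,0,0,0,0.75],
    [0,0,-0.1,0,0,0,0.75],
    [0,0,-0.06,0,0,0,0.75],
    [0,0,0,0,0,0,0.75]
  ]
}}

```text
time: 8.38
ee_pos: [0.5569, -0.0833, 0.1476]
tool_rot: [0.003, 0.0, 1.0, -0.001]
contact_force: [0.1, -0.5, 1.0]
opening: 0.0639
grip_force: 0.0
```

>>> {"method": "servo_tool", "body": {
  "commands": [
    [0,0,0,0,0,-0.76,0.5],
    [0,0,0,0,0,-0.76,0.3],
    [0.05,0,0,0,0,0,0],
    [0.1,0,0,0,0,0,0],
    [0.15,0,0,0,0,0,0],
    [0.15,0,0,0,0,0,0],
    [0.12,0,0,0,0,0,0],
    [0.08,0,0,0,0,0,0],
    [0.024,0,0,0,0,0,0],
    [0,0,0,0,0,0,0],
    [0,0,0,0,0,0,0]
  ]
}}

```text
time: 9.3
ee_pos: [0.4219, -0.1008, 0.1438]
tool_rot: [0.001, -0.066, 0.998, -0.0]
contact_force: [0.2, -0.0, -0.1]
opening: 0.0
grip_force: 0.0
```

```bash
python3 - <<'E'
from h import *
s=snap('side','s3.png')[:,:,::-1]; t=snap('top','t3.png')[:,:,::-1]
f=lambda im,x,y,w,h,k: cv2.resize(im[y:y+h,x:x+w],None,fx=k,fy=k,interpolation=cv2.INTER_CUBIC)
cv2.imwrite('pics/c6.png',np.hstack([f(s,190,140,120,116,4),f(t,240,140,70,116,4)]))
e=readout.read_state(); print(e['ee_pos'],e['tool_rot'],e['opening'])
print(proj('side',[.554,-.083,.111]))
E
```

```text
[ 0.42238945 -0.10075876  0.14375884] [ 5.70144922e-04 -6.63946250e-02  9.97793275e-01 -9.19736316e-05] -0.00020634389934992098
[253.22898737 192.29208989]
```

View pics/c6.png

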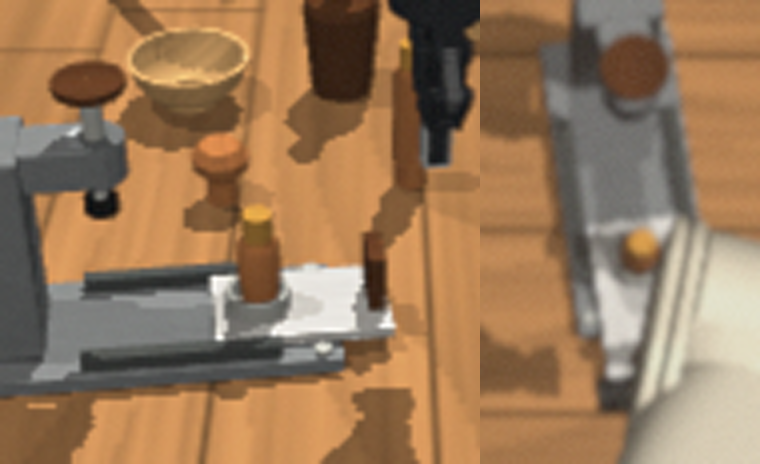

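The handle stands upright in the cup, with its ferrule top near side px (254,193) as predicted. The fingers are closed in front of the tray grip. Next I'll lower them and push.

>>> {"method": "servo_tool", "body": {
  "commands": [
    [0,0,0.06,0,0,0,0],
    [0,0,0.12,0,0,0,0],
    [0,0,0.12,0,0,0,0],
    [0,0,0.12,0,0,0,0],
    [0,0,0.06,0,0,0,0],
    [-0.03,0,0,0,0,0,0],
    [-0.03,0,0,0,0,0,0],
    [-0.02,0,0,0,0,0,0],
    [-0.02,0,0,0,0,0,0],
    [-0.01,0,0,0,0,0,0],
    [-0.01,0,0,0,0,0,0]
  ]
}}

```text
time: 10.32
ee_pos: [0.446, -0.0976, 0.0485]
tool_rot: [0.001, -0.066, 0.998, -0.0]
contact_force: [0.4, -0.2, 0.3]
opening: 0.0002
grip_force: 0.0
```

>>> {"method": "servo_tool", "body": {
  "commands": [
    [-0.01,0,0,0,0,0,0],
    [-0.01,0,0,0,0,0,0],
    [-0.015,0,0,0,0,0,0],
    [-0.02,0,0,0,0,0,0],
    [-0.02,0,0,0,0,0,0],
    [-0.02,0,0,0,0,0,0],
    [-0.02,0,0,0,0,0,0],
    [-0.02,0,0,0,0,0,0],
    [-0.02,0,0,0,0,0,0],
    [-0.02,0,0,0,0,0,0],
    [-0.015,0,0,0,0,0,0],
    [-0.01,0,0,0,0,0,0]
  ]
}}

```text
time: 11.32
ee_pos: [0.485, -0.0921, 0.0477]
tool_rot: [0.0, -0.066, 0.998, 0.0]
contact_force: [-2.3, -0.3, 2.4]
opening: -0.0004
grip_force: 1.1
```

>>> {"method": "servo_tool", "body": {
  "commands": [
    [-0.015,0,0,0,0,0,0],
    [-0.025,0,0,0,0,0,0],
    [-0.03,0,0,0,0,0,0],
    [-0.03,0,0,0,0,0,0],
    [-0.03,0,0,0,0,0,0],
    [-0.03,0,0,0,0,0,0],
    [-0.03,0,0,0,0,0,0],
    [-0.03,0,0,0,0,0,0],
    [-0.025,0,0,0,0,0,0],
    [-0.02,0,0,0,0,0,0],
    [-0.015,0,0,0,0,0,0],
    [-0.01,0,0,0,0,0,0]
  ]
}}

```text
time: 12.32
ee_pos: [0.5424, -0.0845, 0.0476]
tool_rot: [0.0, -0.066, 0.998, 0.0]
contact_force: [-2.7, 0.3, 0.6]
opening: -0.0001
grip_force: 1.1
```

>>> {"method": "servo_tool", "body": {
  "commands": [
    [-0.008,0,0,0,0,0,0],
    [-0.008,0,0,0,0,0,0],
    [-0.008,0,0,0,0,0,0],
    [-0.008,0,0,0,0,0,0],
    [-0.008,0,0,0,0,0,0],
    [-0.006,0,0,0,0,0,0]
  ]
}}

```text
time: 12.82
ee_pos: [0.5512, -0.0834, 0.0477]
tool_rot: [-0.0, -0.066, 0.998, -0.0]
contact_force: [-2.4, 0.3, 0.1]
opening: -0.0
grip_force: 1.0
```

>>> {"method": "servo_tool", "body": {
  "commands": [
    [-0.006,0,0,0,0,0,0],
    [-0.006,0,0,0,0,0,0],
    [-0.006,0,0,0,0,0,0],
    [-0.005,0,0,0,0,0,0],
    [0,0,0,0,0,0,0]
  ]
}}

```text
time: 13.23
ee_pos: [0.556, -0.0828, 0.0477]
tool_rot: [0.0, -0.066, 0.998, -0.0]
contact_force: [-2.4, 0.9, -0.4]
opening: -0.0003
grip_force: 0.8
```

>>> {"method": "servo_tool", "body": {
  "commands": [
    [-0.006,0,0,0,0,0,0],
    [-0.006,0,0,0,0,0,0],
    [0,0,0,0,0,0,0],
    [0,0,0,0,0,0,0]
  ]
}}

```text
time: 13.57
ee_pos: [0.5559, -0.0828, 0.0478]
tool_rot: [-0.002, -0.066, 0.998, -0.0]
contact_force: [-7.0, 0.6, 3.3]
opening: 0.0002
grip_force: 3.8
```

>>> {"method": "servo_tool", "body": {
  "commands": [
    [-0.008,0,0,0,0,0,0],
    [0,0,0,0,0,0,0],
    [0,0,0,0,0,0,0],
    [0,0,0,0,0,0,0]
  ]
}}

```text
time: 13.9
ee_pos: [0.5559, -0.0828, 0.0477]
tool_rot: [-0.003, -0.066, 0.998, -0.0]
contact_force: [-10.9, -0.8, 7.7]
opening: -0.0
grip_force: 5.7
```

Stop confirmed: the tool no longer advances and the force has risen to 11 N. I'll back off, raise the tool and move over the head.

>>> {"method": "servo_tool", "body": {
  "commands": [
    [0.05,0,0,0,0,0,0],
    [0.1,0,0,0,0,0,0],
    [0.1,0,-0.05,0,0,0,0],
    [0.05,0,-0.12,0,0,0,0],
    [0,0,-0.19,0,0,0,0],
    [0,0,-0.19,0,0,0,0],
    [0,0,-0.19,0,0,0,0],
    [0,0,-0.19,0,0,0,0],
    [0,0,-0.15,0,0,0,0],
    [0,0,-0.1,0,0,0,0],
    [0,0,-0.04,0,0,0,0],
    [0,0,0,0,0,0,0]
  ]
}}

```text
time: 14.9
ee_pos: [0.5021, -0.0906, 0.2945]
tool_rot: [0.003, -0.066, 0.998, -0.001]
contact_force: [0.7, 0.2, -0.4]
opening: -0.0004
grip_force: 0.0
```

>>> {"method": "servo_tool", "body": {
  "commands": [
    [0,0,0,0,0,0,0],
    [0,0,0,0,0,0,0]
  ]
}}

```text
time: 15.07
ee_pos: [0.4995, -0.0901, 0.2898]
tool_rot: [-0.001, -0.066, 0.998, 0.0]
contact_force: [-0.2, 0.2, -1.1]
opening: -0.0001
grip_force: 0.0
```

```bash
python3 - <<'E'
from h import *
s=snap('side','s4.png')[:,:,::-1]; t=snap('top','t4.png')[:,:,::-1]
f=lambda im,x,y,w,h,k: cv2.resize(im[y:y+h,x:x+w],None,fx=k,fy=k,interpolation=cv2.INTER_CUBIC)
cv2.imwrite('pics/c7.png',np.hstack([f(s,180,140,120,116,4),f(t,240,130,70,116,4)]))
e=readout.read_state(); print(e['ee_pos'],e['tool_rot'],e['opening'])
E
```

```text
[ 0.49934162 -0.09002636  0.28968186] [-1.79593643e-03 -6.62564831e-02  9.97800916e-01  4.30884994e-04] -1.3996347577570901e-05
```

View pics/c7.png

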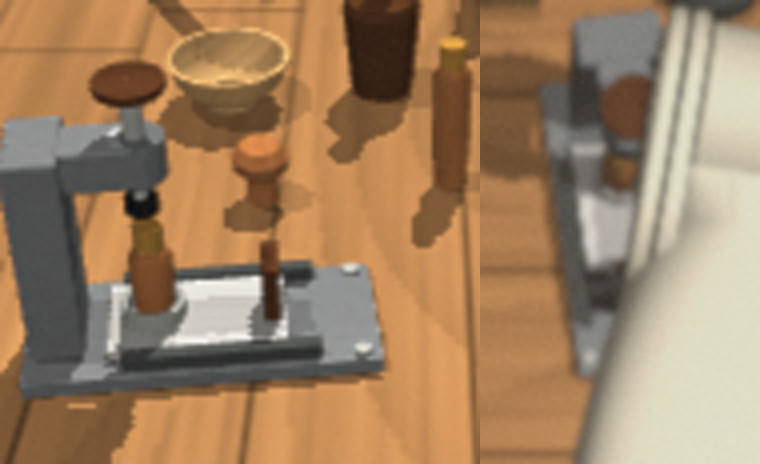

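The side crop shows the tray home and the handle upright under the foot, with foot and ferrule at about crop (143,205) and (148,235). The head is free to press.

>>> {"method": "servo_tool", "body": {
  "commands": [
    [-0.05,-0.01,0,0,0,0,0],
    [-0.1,0,0,0,0,0,0],
    [-0.15,0,0,0,0,0,0],
    [-0.15,0,0,0,0,0,0],
    [-0.15,0,0,0,0,0,0],
    [-0.12,0,0,0,0,0,0],
    [-0.07,0,0,0,0,0,0],
    [-0.037,0,0,0,0,0,0],
    [0,0,0.08,0,0,0,0],
    [0,0,0.08,0,0,0,0],
    [0,0,0.06,0,0,0,0],
    [0,0,0,0,0,0,0]
  ]
}}

```text
time: 16.17
ee_pos: [0.6624, -0.07, 0.2423]
tool_rot: [-0.004, -0.066, 0.998, 0.001]
contact_force: [-0.8, -0.2, 0.1]
opening: -0.0002
grip_force: 0.0
```

>>> {"method": "servo_tool", "body": {
  "commands": [
    [0,0,0,0,0,0,0],
    [0,0,0,0,0,0,0],
    [0,0,0,0,0,0,0]
  ]
}}

```text
time: 16.42
ee_pos: [0.6648, -0.0704, 0.2487]
tool_rot: [0.001, -0.066, 0.998, -0.0]
contact_force: [0.7, -0.0, -0.0]
opening: -0.0001
grip_force: 0.0
```

>>> {"method": "servo_tool", "body": {
  "commands": [
    [0,0,0.02,0,0,0,0],
    [0,0,0.02,0,0,0,0],
    [0,0,0.02,0,0,0,0],
    [0,0,0.015,0,0,0,0],
    [0,0,0,0,0,0,0],
    [0,0,0,0,0,0,0]
  ]
}}

```text
time: 16.92
ee_pos: [0.6641, -0.0703, 0.2323]
tool_rot: [-0.0, -0.066, 0.998, 0.0]
contact_force: [0.0, 0.2, 0.3]
opening: 0.0001
grip_force: 0.0
```

>>> {"method": "servo_tool", "body": {
  "commands": [
    [0,0,0.01,0,0,0,0],
    [0,0,0.01,0,0,0,0],
    [0,0,0,0,0,0,0],
    [0,0,0,0,0,0,0]
  ]
}}

```text
time: 17.25
ee_pos: [0.6646, -0.0703, 0.2293]
tool_rot: [0.001, -0.066, 0.998, -0.0]
contact_force: [-0.3, 0.5, 2.2]
opening: -0.0
grip_force: 1.2
```

>>> {"method": "servo_tool", "body": {
  "commands": [
    [0,0,0.01,0,0,0,0],
    [0,0,0.01,0,0,0,0],
    [0,0,0.01,0,0,0,0],
    [0,0,0.01,0,0,0,0],
    [0,0,0.01,0,0,0,0],
    [0,0,0.01,0,0,0,0],
    [0,0,0.01,0,0,0,0],
    [0,0,0,0,0,0,0],
    [0,0,0,0,0,0,0]
  ]
}}

```text
time: 18.0
ee_pos: [0.6646, -0.0703, 0.2163]
tool_rot: [0.001, -0.066, 0.998, -0.0]
contact_force: [-1.4, 0.0, 9.7]
opening: -0.0004
grip_force: 4.4
```

>>> {"method": "servo_tool", "body": {
  "commands": [
    [0,0,0.01,0,0,0,0],
    [0,0,0.01,0,0,0,0],
    [0,0,0.008,0,0,0,0],
    [0,0,0,0,0,0,0],
    [0,0,0,0,0,0,0],
    [0,0,0,0,0,0,0]
  ]
}}

```text
time: 18.5
ee_pos: [0.6647, -0.0703, 0.212]
tool_rot: [0.002, -0.066, 0.998, -0.0]
contact_force: [-2.1, 0.4, 11.5]
opening: 0.0001
grip_force: 6.2
```

>>> {"method": "servo_tool", "body": {
  "commands": [
    [0,0,0.007,0,0,0,0],
    [0,0,0.005,0,0,0,0],
    [0,0,0,0,0,0,0],
    [0,0,0,0,0,0,0],
    [0,0,0,0,0,0,0],
    [0,0,0,0,0,0,0]
  ]
}}

```text
time: 19.0
ee_pos: [0.6647, -0.0704, 0.2101]
tool_rot: [0.002, -0.066, 0.998, -0.0]
contact_force: [-3.3, -0.1, 13.7]
opening: 0.0001
grip_force: 7.0
```

```bash
python3 - <<'E'
from h import *
s=snap('side','s5.png')[:,:,::-1]
f=lambda im,x,y,w,h,k: cv2.resize(im[y:y+h,x:x+w],None,fx=k,fy=k,interpolation=cv2.INTER_CUBIC)
cv2.imwrite('pics/c8.png',f(s,170,120,140,130,4))
e=readout.read_state(); print(e['time'],e['ee_pos'],e['contact_force'])
E
```

```text
19.05 [ 0.66468737 -0.07032976  0.21007174] [-3.3940036   1.37986243 13.04846906]
```

View pics/c8.png

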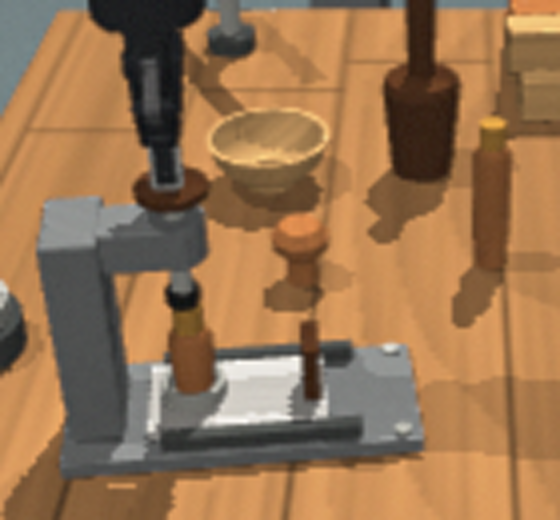

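The picture shows the closed fingertips on the head at crop (168,185). The foot bears on the ferrule at about (183,300), the tray is home and the handle is upright. TCP z is 0.210 m at about 13 N, which matches 20 mm of travel.

```bash
python3 -c "
from station import finish_job
print(finish_job())"
```

```text
the job is handed in; nothing more can be done
None
```

The handle stands in the cup ferrule up, the tray is fully home, and the ram head is held down 20 mm at about 13 N; I handed the job in at 19 s with the arm still pressing.

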